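# Pop the lid of the label printer, lay it back gently and load a fresh roll

### The job

Load the label printer: press its release button gently, no harder than the button needs, so that the sprung lid pops up. Take the lid by its finger tab and swing it all the way back onto its rest, steadying it so that it does not slam. Then lay the smaller roll of labels, the one lying on its side, down in the empty roll well, set down rather than dropped, and leave the lid open for threading; leave the other things on the bench where they are.

Things in the scene. Friction and masses are not known exactly. Their poses are not given: they have to be found in the camera images.
- printer: Grey desktop label printer fixed to the bench: base 194 mm long (x = -110 to +84), 140 mm wide (y), 64 mm high; 107 mm high with its domed lid shut. Origin on the bench; x axis from its front (facing the robot) to its back, y to its left, z up. In front of the lid is a flat deck (x = -110 to -62 mm), 64 mm high. The roll well is in the base under the lid.
- roll_well (a point): Middle of the empty roll well, where a seated roll's centre comes: (8, 0, 58) mm in the printer's frame. The well is a half-round trough along the printer's y, 76 mm wide in y, 46 mm radius, bottom 15 mm above the bench, open at the 64 mm high rim. A seated roll stands 36 mm out of the rim, so fingers gripping its upper 30 mm stay above the rim.
- printer_lid (a joint): Hinge angle of the lid, rad: 0 shut and latched; freed, a sprung pin (9 mm thick, in the left rim, 17 mm stroke) pops it up to about 0.4; 1.83 is its rest, leaning back past upright. Lid about 0.2 kg, hinge lightly damped: let go below about 1.2 it drops back onto the pin, let go above that it falls backwards and slams (over 2.4 rad/s), unless within 0.08 of the rest.
- lid_hinge (a point): Middle of the lid's hinge line, which runs along the printer's y at the back rim: (82, 0, 64) mm in the printer's frame.
- lid_tab (a point): Grip point in the lid's finger tab, a flat grey tongue amid the lid's front edge: 32 mm wide in y (pinch across this from above; it can turn in the fingers), 11 mm thick, standing 40 mm out of the edge; the point is 26 mm out. At lid angle a: x = 82 - 170 cos a + 7.5 sin a, z = 64 + 170 sin a + 7.5 cos a mm in the printer's frame. Shut, it lies over the deck.
- release_button (a joint): Travel of the release button in m: 0 at rest, 0.0054 fully down on its stop. The latch lets the lid go at about 0.0047.
- button_top (a point): Middle of the top of the release button, a black ribbed key, 33 x 32 mm, in the deck to the right of the lid's tab, 4 mm proud of it: (-86.5, -45, 68.5) mm in the printer's frame at rest. Press it straight down some 5 mm: 3.5 N to start, 7 N where the lid goes, 7.5 N at its stop, which is hard: feel for it. Over 40 N is too much.
- label_roll: Roll of white labels on a brown core, 85 mm diameter, 64 mm wide, about 0.22 kg, lying on its side on the bench, where it can roll. Its own z axis is the roll's axis; the origin is the middle of one end face. Grip it from above across its 64 mm width.
- roll_center (a point): Centre of that roll, on its axis midway between the end faces; 42 mm above the bench at the start.
- big_roll: Larger roll of white labels, 101 mm diameter, 64 mm high, standing on its end: a bystander. Origin: middle of its underside.
- dispenser: Black tape dispenser, 158 x 57 x 72 mm: a bystander. Origin: middle of its underside.
- carton: Small brown carton, 55 x 105 x 35 mm: a bystander. Origin: middle of its underside.
Mind the look-alikes: they are no part of the job. What is shaped like the label_roll but orange or purple is not meant.

How it is judged:
By the outcome, as a careful person would: the job done as asked, in the order asked, and still so for the second after the job is handed in, with the robot touching nothing.
It also fails if it takes over 64 s, if anything falls off the work surface, if the arm or the gripper's body presses on something with over 40 N, if the wrist force passes 120 N, or if a joint passes its speed limit or range.

### The arm

A 6-joint arm with a two-finger parallel gripper is mounted at the origin on the work surface; the furniture and walls round the work are solid. World frame = base frame: x ahead of the robot, y to its left, z up, the work surface at z = 0. Lengths are in mm, angles in degrees, forces in N, time in s.
With the tool pointing down it reaches from about 375 to 750 mm from the base axis. Payload 9 kg.
Tool frame: the origin (TCP) lies midway between the tips of the shut fingers; the grasp point (between the pads) lies 19 mm behind it; z points along the fingers, y is the line along which they close (so a half turn about z gives the same grasp; the last joint's range is limited). The gripper opens to 85 mm and grips with 20 to 120 N. Pads are 22 mm wide; open, the fingers measure 114 mm over their backs; the gripper's body (76 mm by 85 mm) begins 54 mm behind the grasp point. The pads swing forward as they close: fully open they stand 13 mm farther back than shut.
Start: joints at [55.537, 5.964, 5.575, 89.605, 0, 77.527], TCP at [224.675, 556.379, 231.331] pointing down, gripper open.
Joint ranges: [-171.21, 171.21], [-48.23, 106.86], [-62.78, 66.21], [-105.2, 120.99], [-86.42, 89.51], [-180, 180]. Speed limits (degrees/s): [127.2, 127.2, 147.25, 180, 180, 180].

### API

Orientations are given as [roll, pitch, yaw] about the fixed x, y, z axes, in that order (R = Rz(yaw) Ry(pitch) Rx(roll)).
In Python, from station import r gives the robot as it stands. The module is installed in compiled form; this text tells all that it offers.
- The arm moves only by the tool jog_arm, never from a script. Its argument "series" is a list of rows, each a list of 3 entries, a list of its own where there are three numbers: the shift along the world's x, y, z in cm, then the turn, a rotation vector about the world's x, y, z in degrees, then the opening, from 0 (shut) to 1 (fully open). A call has 1 to 12 rows; each row is the pose to reach, as a shift and turn from the pose commanded when the call began; what a row does not reach only later rows make up. A row lasts 1/8 s, in which the tool goes at most 62.5 mm and 10.7 degrees, less where a joint would pass 70% of its speed; a pose out of reach is approached as far as the arm can. A call with a gripper value outside its range is refused whole. The fingers move at their own pace and stop on an object; the grip force is fixed at half the most. Time passes only in rows, so rows that repeat a pose let the fingers close. It gives the time, the measured TCP pose, the force, the opening and the grip force at its end, in the units of the state.
- r.get_obs(): the state, without advancing time (a new reading comes with each control period).
- r.snapshot(name): name is "scene" or "top" or "wrist"; returns (picture, depth): 384x512x3 uint8, red, green, blue; 384x512 float32, mm along the optical axis (not along the pixel's ray), 0 where there is no reading.
- r.calibration(name): a dict with "fx", "fy", "cx", "cy" (pixels), "R" (3x3) and "t" (3): a world point X has camera coordinates R X + t. Camera axes: x right, y down, z forward; pixel columns grow to the right and rows downward; lengths in mm; the calibration is good to about 2 mm. A picture is of the moment at which its call begins: read the wrist's pose just before it. calibration takes no time and is no camera call; for the wrist camera it gives the pose at the moment of the call.
- r.close_job(): hands the job in; it is judged then, once.
The state is a dict: "time": time; "q": joint angles; "qd": joint speeds; "joint_efforts": joint torques, N m; "tool_pos": TCP position; "tcp_rot": TCP orientation; "force": force on the tool from outside, world axes, zero at the start; "wrist_torque": the same for the moment, N m; "gripper_width": opening from 0.0 (shut) to 1.0 (fully open); "grasp_force": force on a finger pad.
Only numpy, scipy, OpenCV 4.12 (cv2) and the standard library are available. Lean on these libraries where they do the work, as an engineer would, in place of code of your own. Each camera call takes 0.05 s, during which the arm holds its last target. There are 200 camera calls.

## Working session

There is one attempt and no reset: what is moved stays moved. The work goes in short steps, Python scripts to look and compute and a tool call to move; the robot and the scene stay as the last step left them, time stands still between calls to the robot, and variables do not carry over. Pictures are saved under pics/ and viewed, at most 12 in all, crops included, and the job is handed in when it is done.

Besides the shell and the picture viewer there is one more tool, called after "Request:" as name(argument=value, ...) on one line, values as JSON. jog_arm: Moves the arm, as the interface text tells. Its arguments: {"type":"object","properties":{"series":{"type":"array"}},"required":["series"]}

```bash
mkdir -p pics
cat > h.py <<'E'
import numpy as np, cv2
from station import r
def snap(n, f=None):
    c=r.calibration(n); p,d=r.snapshot(n)
    if f: cv2.imwrite('pics/'+f, p[:,:,::-1])
    return p,d,c
def pts(d,c):
    v,u=np.mgrid[:d.shape[0],:d.shape[1]]
    P=np.stack([(u-c['cx'])/c['fx']*d,(v-c['cy'])/c['fy']*d,d],-1)
    return (P-np.array(c['t']))@np.array(c['R'])
def ray(u,v,z,c):
    R=np.array(c['R']);o=-R.T@np.array(c['t'])
    k=R.T@np.array([(u-c['cx'])/c['fx'],(v-c['cy'])/c['fy'],1])
    return o+k*(z-o[2])/k[2]
E
python3 - <<'E'
from h import *
a=snap('scene');b=snap('top')
for n,x in zip(('scene','top'),(a,b)):
    cv2.imwrite(f'pics/{n}0.png',x[0][:,:,::-1]); np.savez(n+'0.npz',p=x[0],d=x[1])
    R=np.array(x[2]['R']);print(n,-R.T@np.array(x[2]['t']),x[2]['fx'],R[2],(x[1]==0).mean())
print(r.get_obs())
E
```

```text
scene [ 988.2063166   394.08328718 1183.62321614] 368.79218640123923 [-0.37338028 -0.27185355 -0.88695142] 0.003987630208333333
top [ 342.15319435   68.33198142 1431.20781757] 402.1385630793038 [ 0.10999268 -0.00948242 -0.99388716] 0.0038706461588541665
{'time': 0.1, 'q': array([ 5.55365780e+01,  5.99441469e+00,  5.53216551e+00,  8.96069076e+01,
       -5.21825844e-04,  7.75275057e+01]), 'qd': array([0.00373866, 0.00923207, 0.16491059, 0.12315436, 0.20248243,
       0.00055007]), 'joint_efforts': array([ 5.85515401e-03, -5.58209145e+01,  5.04721320e+01,  1.30476529e-02,
       -2.68321010e-04, -4.78986306e-05]), 'tool_pos': array([224.48208105, 556.08951897, 230.6143494 ]), 'tcp_rot': array([-1.79932363e+02, -1.44263410e-02,  1.58009064e+02]), 'force': array([ 1.31016109,  0.20453463, -0.06331074]), 'wrist_torque': array([ 0.0132177 , -0.0377485 ,  0.07032931]), 'grasp_force': 0.0, 'gripper_width': 1.0024231171079323}
```

View pics/top0.png

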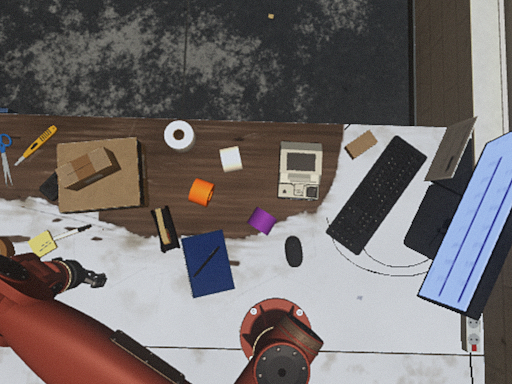

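View pics/scene0.png

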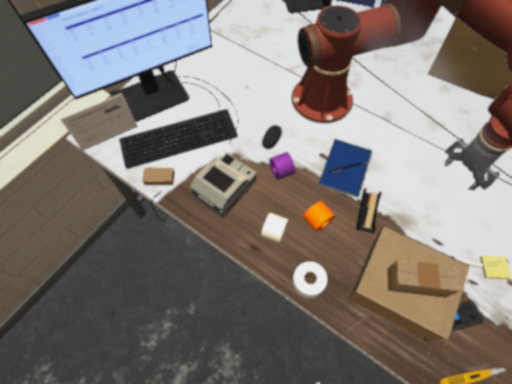

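Top view: printer at about (300,170), white roll lying at (231,158), big roll (179,136), carton (361,145), dispenser (165,229), with orange and purple decoys at (201,192) and (262,220). In the scene view the printer is at (223,183) and the white roll at (274,227).

Run:
```python
from h import *
T={}
for n,(x0,x1,y0,y1),(px0,px1,py0,py1) in (('top',(215,248,142,176),(265,335,130,215)),('scene',(255,295,208,246),(180,265,145,220))):
    z=np.load(n+'0.npz');p,d=z['p'],z['d'];c=r.calibration(n);P=pts(d,c)
    # roll
    m=np.zeros(d.shape,bool);m[y0:y1,x0:x1]=1
    m&=(p.min(-1)>150)&(P[...,2]>8)
    Q=P[m];print(n,'roll n',m.sum(),'z max',np.percentile(Q[:,2],[50,98]))
    t=Q[Q[:,2]>np.percentile(Q[:,2],98)-12]
    rc=cv2.minAreaRect(t[:,:2].astype(np.float32));print(' top strip',rc)
    rc=cv2.minAreaRect(Q[:,:2].astype(np.float32));print(' all',rc)
    # printer
    m=np.zeros(d.shape,bool);m[py0:py1,px0:px1]=1
    for lo,hi in((50,76),(76,130),(50,130)):
        q=P[m&(P[...,2]>lo)&(P[...,2]<hi)];print(' printer',lo,len(q),cv2.minAreaRect(q[:,:2].astype(np.float32)),np.median(q[:,2]))
    T[n]=(p,d)
p=T['top'][0][125:220,250:345];q=T['scene'][0][140:235,175:270]
im=np.hstack([cv2.resize(a,None,fx=4.2,fy=4.2,interpolation=cv2.INTER_CUBIC) for a in(p,q)])
cv2.imwrite('pics/crop1.png',im[:,:,::-1]);print(im.shape)
```

```text
top roll n 383 z max [80.57077333 89.48988687]
 top strip ((478.9006652832031, 139.67369079589844), (301.887939453125, 63.41665267944336), 15.68779182434082)
 all ((482.32318115234375, 140.6349334716797), (308.9978332519531, 63.41665267944336), 15.68779182434082)
 printer 50 546 ((565.2850341796875, -64.18685150146484), (140.62648010253906, 196.5626983642578), 89.17882537841797) 65.70078569677516
 printer 76 1824 ((528.124755859375, -54.028907775878906), (160.68055725097656, 278.6142578125), 78.7243423461914) 105.64439334789228
 printer 50 2370 ((534.6128540039062, -43.398353576660156), (181.7166290283203, 259.6537170410156), 88.7553482055664) 100.69969425332269
scene roll n 459 z max [80.9275729  88.32130491]
 top strip ((785.1112060546875, 261.1630859375), (480.11444091796875, 71.7746353149414), 24.701196670532227)
 all ((784.07080078125, 259.5437316894531), (483.3585510253906, 73.8474349975586), 24.701196670532227)
 printer 50 547 ((564.983154296875, -61.62274169921875), (141.85215759277344, 196.7531280517578), 88.20027160644531) 65.52018013661399
 printer 76 1740 ((566.704833984375, -62.27674102783203), (142.5435333251953, 181.70877075195312), 87.84269714355469) 105.88890339403773
 printer 50 2287 ((564.9646606445312, -62.21003723144531), (143.02732849121094, 196.7531280517578), 88.20027160644531) 99.51021780797991
(399, 798, 3)
```

View pics/crop1.png

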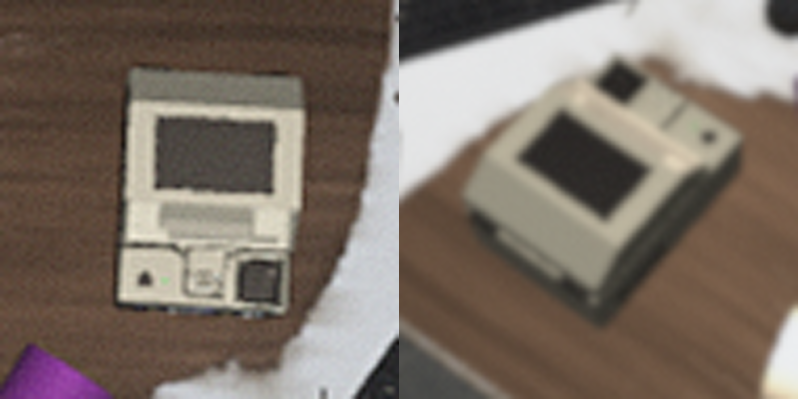

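The crop shows the button as a black square at about (260,282) on the left panel, i.e. top pixel (312,192), with the tab beside it at (205,275). The depth edges have stray points, so I'll filter them.

Run:
```python
from h import *
def clean(d):
    k=np.ones((3,3));return (cv2.dilate(d,k)-cv2.erode(d,k)<25)
for n,(x0,x1,y0,y1),(px0,px1,py0,py1) in (('top',(215,248,142,176),(265,335,130,215)),('scene',(255,295,208,246),(180,265,145,220))):
    z=np.load(n+'0.npz');p,d=z['p'],z['d'];c=r.calibration(n);P=pts(d,c);g=clean(d)
    m=np.zeros(d.shape,bool);m[y0:y1,x0:x1]=1
    m&=(p.min(-1)>130)&(P[...,2]>8)&(P[...,2]<100)
    box=lambda Q:cv2.minAreaRect(Q[:,:2].astype(np.float32))
    print(n,'roll all',box(P[m]),'clean',box(P[m&g]))
    t=P[m&g&(P[...,2]>70)];print(' top strip',len(t),box(t),np.percentile(t[:,2],[50,90,99]))
    # mask silhouette centroid
    # printer base / deck
    pm=np.zeros(d.shape,bool);pm[py0:py1,px0:px1]=1
    q=P[pm&g&(P[...,2]>50)&(P[...,2]<125)];print(' printer',box(q),q.min(0),q.max(0))
    # button: dark in the deck area
    dk=pm&(p.max(-1)<75)&(P[...,0]<520)&(P[...,2]>55)&(P[...,2]<80)
    nb,l,s,ce=cv2.connectedComponentsWithStats(dk.astype(np.uint8))
    for i in range(1,nb):
        if s[i,4]>15:
            print(' dark',s[i,4],ce[i],'pt',np.median(P[l==i],0),'ray68.5',ray(*ce[i],68.5,c))
    # window edges for yaw
    wk=pm&(p.max(-1)<90)&(P[...,2]>90)
    nb,l,s,ce=cv2.connectedComponentsWithStats(wk.astype(np.uint8));i=1+np.argmax(s[1:,4])
    print(' window',s[i,4],box(P[l==i]),np.median(P[l==i],0))
```

```text
top roll all ((596.4647827148438, 172.36830139160156), (76.12074279785156, 63.29206466674805), 13.958106994628906) clean ((594.962158203125, 171.70761108398438), (72.464599609375, 56.07773208618164), 13.237838745117188)
 top strip 296 ((596.0093383789062, 171.95394897460938), (70.110107421875, 56.07773208618164), 13.237837791442871) [81.44888042 86.70505323 91.83297611]
 printer ((526.396484375, -56.12805938720703), (159.6873321533203, 277.6986083984375), 78.13077545166016) [ 406.78062875 -133.3250764    51.821045  ] [655.03342098  49.85034538 119.38083839]
 dark 45 [311.33333333 190.84444444] pt [ 494.05715533 -106.1240526    68.00611474] ray68.5 [ 491.07756101 -106.29083433   68.5       ]
 window 458 ((584.4954833984375, -63.67876434326172), (92.56269073486328, 56.01995086669922), 88.52589416503906) [584.37829856 -64.63069629 108.50534193]
scene roll all ((599.5181884765625, 175.61575317382812), (78.06926727294922, 64.68020629882812), 12.889284133911133) clean ((603.0582275390625, 177.2101593017578), (69.91508483886719, 57.380836486816406), 12.298916816711426)
 top strip 320 ((600.385009765625, 176.64215087890625), (63.83366775512695, 56.88355255126953), 13.08694839477539) [82.72864724 87.08347286 89.53071193]
 printer ((565.5724487304688, -59.288169860839844), (137.6938018798828, 190.29168701171875), 87.9001693725586) [ 469.21936456 -130.93277863   50.07360793] [662.44970113  10.7546279  115.44004108]
 dark 50 [227.4  159.26] pt [ 490.35011565 -101.06980395   70.20925854] ray68.5 [ 489.75851527 -103.25156242   68.5       ]
 window 377 ((584.8571166992188, -63.75014114379883), (91.52495574951172, 53.74576950073242), 87.56251525878906) [584.7410618  -62.8932468  109.13967971]
```

Run:
```python
from h import *
from scipy.spatial.transform import Rotation as Ro
o=r.get_obs();c=r.calibration('wrist');R=np.array(c['R'])
T=Ro.from_euler('xyz',o['tcp_rot'],degrees=True)
print('cam in tool',T.inv().apply(-R.T@c['t']-o['tool_pos']),'axis',T.inv().apply(R[2]))
print((Ro.from_euler('y',-20,degrees=True)*Ro.from_euler('z',-69.8,degrees=True)).as_rotvec(degrees=True))
```

```text
cam in tool [ 8.39902028e+01  2.37765545e-02 -1.41817245e+02] axis [-3.23809188e-01  4.79073725e-04  9.46122286e-01]
[ 12.17591317 -17.45376222 -69.05303501]
```

Request:
jog_arm(series=[[[27.3, -66, -2], [0, 0, -69.8], 0], [[27.3, -66, -2], [0, 0, -69.8], 0], [[27.3, -66, -2], [0, 0, -69.8], 0], [[27.3, -66, -2], [0, 0, -69.8], 0], [[27.3, -66, -2], [0, 0, -69.8], 0], [[27.3, -66, -2], [0, 0, -69.8], 0], [[27.3, -66, -2], [0, 0, -69.8], 0], [[27.3, -66, -2], [0, 0, -69.8], 0], [[27.3, -66, -2], [0, 0, -69.8], 0], [[27.3, -66, -2], [0, 0, -69.8], 0], [[27.3, -66, -2], [0, 0, -69.8], 0], [[27.3, -66, -2], [0, 0, -69.8], 0]])

```text
time: 1.6
tool_pos: [497.9, -106.6, 210.4]
tcp_rot: [-179.9, -0.0, 88.0]
force: [-0.6, -0.1, 1.1]
gripper_width: -0.0
grasp_force: 0.0
```

Run:
```python
from h import *
p,d,c=snap('wrist','w1.png');P=pts(d,c)
dk=(p.max(-1)<75)&(P[...,2]>55)&(P[...,2]<80)&(abs(P[...,0]-490)<40)&(abs(P[...,1]+104)<40)
nb,l,s,ce=cv2.connectedComponentsWithStats(dk.astype(np.uint8))
for i in range(1,nb):
    if s[i,4]>150: print(s[i],ce[i],np.median(P[l==i],0),cv2.minAreaRect(P[l==i][:,:2].astype(np.float32)),ray(*ce[i],68.5,c))
```

```text
[228 160  36  35 462] [241.04545455 176.82683983] [ 484.58367852 -108.56608554   67.4772706 ] ((491.0726318359375, -108.46501159667969), (33.79388427734375, 32.008514404296875), 87.71298217773438) [ 487.47439748 -106.54906366   68.5       ]
```

View pics/w1.png

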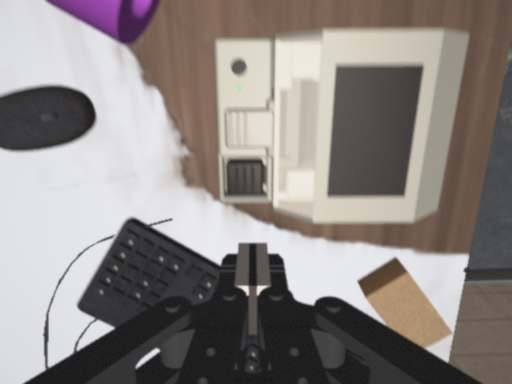

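The wrist view shows the button at (246,177), the tab at (249,128) and the shut fingers at (252,260). The button's world position is about (490.5, -106). I'll lean the tool and approach.

Request:
jog_arm(series=[[[0, 0, -4], [0, -10, 0], 0], [[0, 0, -8], [0, -20, 0], 0], [[0, 0, -11.5], [0, -20, 0], 0], [[0, 0, -11.5], [0, -20, 0], 0], [[0, 0, -11.5], [0, -20, 0], 0], [[0, 0, -11.5], [0, -20, 0], 0]])

```text
time: 2.4
tool_pos: [500.2, -105.0, 100.9]
tcp_rot: [159.8, -0.4, 88.3]
force: [0.2, -0.6, 0.9]
gripper_width: 0.001
grasp_force: 0.0
```

Request:
jog_arm(series=[[[-0.4, -0.1, -1], [0, 0, 0], 0], [[-0.4, -0.1, -2], [0, 0, 0], 0], [[-0.4, -0.1, -2], [0, 0, 0], 0], [[-0.4, -0.1, -2], [0, 0, 0], 0]])

```text
time: 2.9
tool_pos: [493.6, -104.6, 76.3]
tcp_rot: [160.0, -0.6, 88.3]
force: [0.5, -0.6, 0.1]
gripper_width: 0.002
grasp_force: 0.0
```

Request:
jog_arm(series=[[[0.4, -0.1, -0.15], [0, 0, 0], 0], [[0.4, -0.1, -0.3], [0, 0, 0], 0], [[0.4, -0.1, -0.4], [0, 0, 0], 0], [[0.4, -0.1, -0.4], [0, 0, 0], 0]])

```text
time: 3.4
tool_pos: [497.6, -105.6, 72.2]
tcp_rot: [160.0, -0.6, 88.3]
force: [0.6, -0.7, -0.8]
gripper_width: 0.0
grasp_force: 0.0
```

Request:
jog_arm(series=[[[0, 0, -0.1], [0, 0, 0], 0], [[0, 0, -0.2], [0, 0, 0], 0], [[0, 0, -0.2], [0, 0, 0], 0]])

```text
time: 3.78
tool_pos: [497.8, -105.7, 70.6]
tcp_rot: [160.0, -0.6, 88.3]
force: [-1.5, 0.8, 2.2]
gripper_width: 0.0
grasp_force: 1.3
```

Request:
jog_arm(series=[[[0, 0, -0.1], [0, 0, 0], 0], [[0, 0, -0.2], [0, 0, 0], 0], [[0, 0, -0.2], [0, 0, 0], 0]])

```text
time: 4.15
tool_pos: [497.8, -105.7, 68.5]
tcp_rot: [160.0, -0.6, 88.3]
force: [-1.4, 0.2, 4.8]
gripper_width: 0.0
grasp_force: 2.3
```

Request:
jog_arm(series=[[[0, 0, -0.1], [0, 0, 0], 0], [[0, 0, -0.2], [0, 0, 0], 0], [[0, 0, -0.2], [0, 0, 0], 0]])

```text
time: 4.53
tool_pos: [497.8, -105.7, 66.6]
tcp_rot: [160.0, -0.6, 88.3]
force: [-3.0, 1.6, 5.3]
gripper_width: -0.0
grasp_force: 3.0
```

Request:
jog_arm(series=[[[0, 0, -0.05], [0, 0, 0], 0], [[0, 0, -0.1], [0, 0, 0], 0], [[0, 0, -0.1], [0, 0, 0], 0]])

```text
time: 4.9
tool_pos: [497.8, -105.7, 65.7]
tcp_rot: [160.0, -0.6, 88.3]
force: [-2.5, 1.5, 7.0]
gripper_width: -0.002
grasp_force: 3.4
```

Request:
jog_arm(series=[[[0, 0, -0.04], [0, 0, 0], 0], [[0, 0, -0.06], [0, 0, 0], 0], [[0, 0, -0.06], [0, 0, 0], 0]])

```text
time: 5.28
tool_pos: [497.9, -105.7, 65.2]
tcp_rot: [160.0, -0.6, 88.3]
force: [-4.5, 1.1, 7.7]
gripper_width: -0.003
grasp_force: 3.6
```

Run:
```python
from h import *
p,d,c=snap('scene');P=pts(d,c);q=P[150:225,175:260].reshape(-1,3);q=q[(q[:,0]>540)&(q[:,0]<650)&(abs(q[:,1]+63)<60)]
print(np.percentile(q[:,2],[50,90,99]), r.get_obs()['force'])
```

```text
[135.45871919 145.95954983 149.50399606] [-3.41119316  0.92592235  6.29864601]
```

Request:
jog_arm(series=[[[-1.5, 0, 4], [0, 0, 0], 0], [[-3, 0, 8], [0, 0, 0], 0], [[-4.5, 0, 12], [0, 5, 0], 0], [[-5, 0, 17], [0, 10, 0], 0], [[-3, 2, 17], [0, 20, 0], 0.7], [[-3, 2, 17], [0, 20, 0], 0.7]])

```text
time: 6.08
tool_pos: [468.8, -85.5, 234.4]
tcp_rot: [-179.8, 0.0, 88.2]
force: [-1.0, 0.8, -0.3]
gripper_width: 0.417
grasp_force: 0.0
```

Request:
jog_arm(series=[[[1, 1, 0], [0, 0, 10], 0.7], [[2, 2, 0], [0, 0, 20], 0.7], [[3, 2.4, 0], [0, 0, 30], 0.7], [[3.8, 2.4, 0], [0, 0, 40], 0.7], [[3.8, 2.4, 0], [0, 0, 50], 0.7], [[3.8, 2.4, 0], [0, 0, 60], 0.7], [[3.8, 2.4, 0], [0, 0, 70], 0.7], [[3.8, 2.4, 0], [0, 0, 80], 0.7], [[3.8, 2.4, 0], [0, 0, 90], 0.7], [[3.8, 2.4, 0], [0, 0, 90], 0.7]])

```text
time: 7.32
tool_pos: [505.5, -61.6, 234.2]
tcp_rot: [180.0, -0.0, 178.1]
force: [0.3, 0.3, 1.0]
gripper_width: 0.696
grasp_force: 0.0
```

Run:
```python
from h import *
o=r.get_obs();print(o['tool_pos'],o['tcp_rot'],o['force'],o['gripper_width'])
p,d,c=snap('wrist','w2.png');np.savez('w2.npz',p=p,d=d,**{k:np.array(v) for k,v in c.items()})
P=pts(d,c)
for v in range(120,300,20): print(v,[np.round(P[v,u]).astype(int).tolist() for u in (236,256,276)])
```

```text
[505.548166   -61.58842113 234.1949964 ] [ 1.79980413e+02 -4.13040429e-02  1.78141468e+02] [0.33314775 0.3093998  1.03595492] 0.6962903949615746
120 [[466, -77, 12], [467, -56, 13], [467, -35, 13]]
140 [[478, -76, 63], [479, -57, 62], [480, -38, 62]]
160 [[497, -76, 63], [498, -57, 63], [499, -38, 63]]
180 [[493, -73, 142], [493, -58, 142], [520, -38, 59]]
200 [[509, -74, 140], [510, -59, 138], [551, -37, 30]]
220 [[530, -75, 130], [530, -59, 130], [531, -43, 129]]
240 [[544, -75, 137], [544, -60, 137], [544, -44, 139]]
260 [[559, -76, 142], [559, -60, 143], [560, -44, 142]]
280 [[576, -77, 144], [578, -61, 142], [578, -45, 143]]
```

View pics/w2.png

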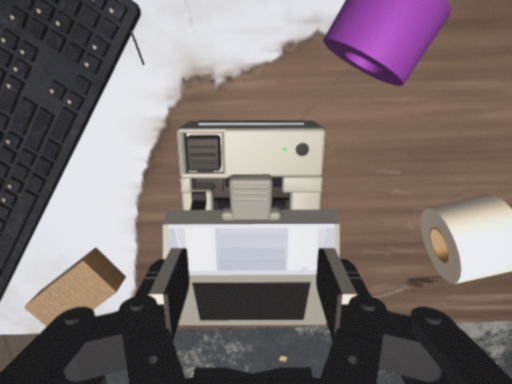

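The wrist view shows the lid popped, with the tab at u 230–272, v 175–213. Its top stands at z of about 140 mm, centred near (507, -62), which matches the model at 0.4 rad.

Request:
jog_arm(series=[[[0.1, -0.05, -4], [0, 0, 0], 0.7], [[0.1, -0.05, -8], [0, 0, 0], 0.7], [[0.1, -0.05, -10.5], [0, 0, 0], 0.7], [[0.1, -0.05, -12], [0, 0, 0], 0.7], [[0.1, -0.05, -12], [0, 0, 0], 0.6], [[0.1, -0.05, -12], [0, 0, 0], 0.5], [[0.1, -0.05, -12], [0, 0, 0], 0.3], [[0.1, -0.05, -12], [0, 0, 0], 0.2], [[0.1, -0.05, -12], [0, 0, 0], 0.2]])

```text
time: 8.5
tool_pos: [507.0, -62.9, 115.5]
tcp_rot: [-179.9, 0.1, 178.2]
force: [-2.1, -4.4, 2.5]
gripper_width: 0.36
grasp_force: 59.6
```

Request:
jog_arm(series=[[[0.3, 0, 0.55], [0, 0, 0], 0.2], [[0.89, -0.03, 1.58], [0, 0, 0], 0.2], [[1.56, -0.05, 2.57], [0, 0, 0], 0.2], [[2.29, -0.08, 3.51], [0, 0, 0], 0.2], [[3.09, -0.11, 4.39], [0, 0, 0], 0.2], [[3.94, -0.14, 5.22], [0, 0, 0], 0.2], [[4.85, -0.17, 5.99], [0, 0, 0], 0.2], [[5.82, -0.2, 6.68], [0, 0, 0], 0.2], [[6.83, -0.24, 7.32], [0, 0, 0], 0.2], [[7.88, -0.28, 7.87], [0, 0, 0], 0.2], [[7.88, -0.28, 7.87], [0, 0, 0], 0.2]])

```text
time: 9.88
tool_pos: [585.5, -65.1, 193.1]
tcp_rot: [180.0, -0.1, 178.2]
force: [-0.4, -2.9, -2.1]
gripper_width: 0.362
grasp_force: 61.0
```

Request:
jog_arm(series=[[[1.08, -0.04, 0.49], [0, 0, 0], 0.2], [[2.2, -0.08, 0.9], [0, 0, 0], 0.2], [[3.35, -0.12, 1.22], [0, 0, 0], 0.2], [[4.51, -0.16, 1.47], [0, 0, 0], 0.2], [[5.69, -0.2, 1.64], [0, 0, 0], 0.2], [[6.87, -0.24, 1.72], [0, 0, 0], 0.2], [[8.07, -0.28, 1.72], [0, 0, 0], 0.2], [[9.25, -0.32, 1.64], [0, 0, 0], 0.2], [[10.43, -0.37, 1.47], [0, 0, 0], 0.2], [[11.31, -0.4, 1.29], [0, 0, 0], 0.2], [[11.31, -0.4, 1.29], [0, 0, 0], 0.2]])

```text
time: 11.25
tool_pos: [698.4, -68.3, 205.5]
tcp_rot: [179.9, -0.1, 178.2]
force: [-2.3, 3.3, -4.9]
gripper_width: 0.361
grasp_force: 62.6
```

Request:
jog_arm(series=[[[0.4, -0.01, -0.1], [0, 0, 0], 0.2], [[0.8, -0.03, -0.2], [0, 0, 0], 0.2], [[1.1, -0.04, -0.3], [0, 0, 0], 0.2], [[1.1, -0.04, -0.3], [0, 0, 0], 0.2]])

```text
time: 11.75
tool_pos: [709.2, -68.7, 202.9]
tcp_rot: [179.9, -0.1, 178.2]
force: [-3.5, 4.0, -4.4]
gripper_width: 0.359
grasp_force: 61.5
```

Request:
jog_arm(series=[[[0.15, -0.01, -0.04], [0, 0, 0], 0.2], [[0.3, -0.01, -0.08], [0, 0, 0], 0.2], [[0.3, -0.01, -0.08], [0, 0, 0], 0.2]])

```text
time: 12.12
tool_pos: [712.1, -68.8, 202.0]
tcp_rot: [179.9, -0.1, 178.2]
force: [-3.7, 4.3, -4.7]
gripper_width: 0.358
grasp_force: 60.9
```

Request:
jog_arm(series=[[[0.15, 0, -0.05], [0, 0, 0], 0.2], [[0.3, 0, -0.1], [0, 0, 0], 0.2], [[0.3, 0, -0.1], [0, 0, 0], 0.2]])

```text
time: 12.5
tool_pos: [715.0, -68.8, 201.1]
tcp_rot: [179.9, -0.1, 178.2]
force: [-4.7, 3.0, -3.6]
gripper_width: 0.362
grasp_force: 60.6
```

Request:
jog_arm(series=[[[0.15, 0, -0.05], [0, 0, 0], 0.2], [[0.3, 0, -0.1], [0, 0, 0], 0.2], [[0.3, 0, -0.1], [0, 0, 0], 0.2]])

```text
time: 12.88
tool_pos: [718.1, -68.9, 200.1]
tcp_rot: [179.9, -0.1, 178.2]
force: [-4.4, 4.6, -5.1]
gripper_width: 0.359
grasp_force: 59.9
```

Run:
```python
from h import *
p,d,c=snap('scene','s2.png');P=pts(d,c)
p2,d2,c2=snap('top','t2.png')
Q=P.reshape(-1,3)
m=(Q[:,0]>630)&(Q[:,0]<760)&(Q[:,1]>-125)&(Q[:,1]<0)&(Q[:,2]>75)&(Q[:,2]<215)
q=Q[m];print(len(q))
for z in range(80,215,15):
    s=q[abs(q[:,2]-z)<7.5]
    if len(s): print(z,len(s),np.percentile(s[:,0],[10,50,90]).round(),np.percentile(s[:,1],[5,95]).round())
a=cv2.resize(p[120:260,150:290],None,fx=2.8,fy=2.8);b=cv2.resize(p2[100:240,230:370],None,fx=2.8,fy=2.8)
cv2.imwrite('pics/c2.png',np.hstack([a,b])[:,:,::-1])
```

```text
329
110 1 [715. 715. 715.] [-18. -18.]
155 8 [723. 724. 726.] [-107.  -24.]
170 105 [721. 724. 727.] [-118.   -7.]
185 93 [715. 718. 721.] [-118.   -5.]
200 113 [697. 707. 714.] [-45.  -3.]
```

View pics/c2.png

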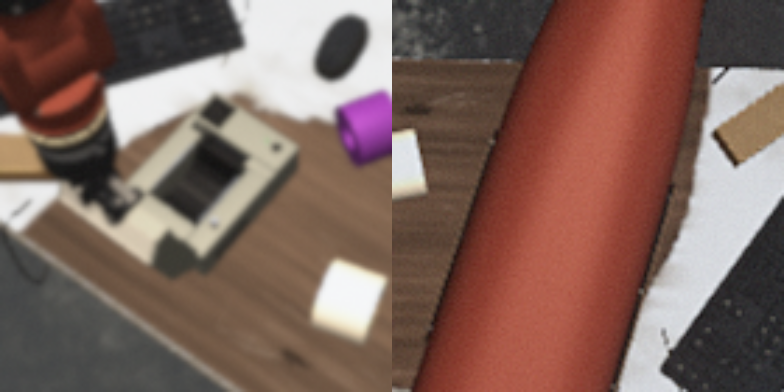

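The crop shows the lid leaning back in the gripper, the well open, and the small pin on the left rim at about (213,225) in the left panel. I'll feel on for the stop.

Request:
jog_arm(series=[[[0.15, 0, -0.05], [0, 0, 0], 0.2], [[0.3, 0, -0.1], [0, 0, 0], 0.2], [[0.3, 0, -0.1], [0, 0, 0], 0.2]])

```text
time: 13.35
tool_pos: [721.2, -69.0, 199.0]
tcp_rot: [180.0, -0.1, 178.2]
force: [-4.1, 4.5, -6.3]
gripper_width: 0.361
grasp_force: 59.8
```

Run:
```python
from h import *
p,d,c=snap('wrist','w3.png');P=pts(d,c);Q=P.reshape(-1,3)
ax=np.array([np.cos(np.radians(-2)),np.sin(np.radians(-2))]);ay=np.array([-ax[1],ax[0]])
L=np.c_[(Q[:,:2]-[578.5,-64.2])@ax,(Q[:,:2]-[578.5,-64.2])@ay,Q[:,2]]
for lo,hi in((-75,-62),(-62,-40),(40,62),(62,75)):
  for z in range(70,200,12):
    s=L[(L[:,1]>lo)&(L[:,1]<hi)&(abs(L[:,2]-z)<6)&(L[:,0]>60)]
    if len(s)>5: print(lo,z,len(s),np.percentile(s[:,0],[5,25,50,95]).round(1))
```

```text
-75 70 276 [ 78.6  85.4  94.2 110.1]
-75 82 286 [ 86.1  94.6 108.2 126. ]
-75 94 294 [ 89.   95.9 108.5 129.6]
-75 106 284 [ 92.   95.7 107.7 131.9]
-75 118 240 [ 95.   97.  105.5 119.7]
-75 130 220 [ 98.   99.6 105.4 116.6]
-75 142 192 [101.  102.4 103.7 113.6]
-75 154 146 [104.1 105.1 106.1 110.9]
-75 166 238 [107.4 108.6 110.1 129.4]
-75 178 312 [110.6 112.1 114.1 124.8]
-75 190 263 [113.5 114.7 115.8 120.5]
-62 70 1370 [ 76.6  84.   94.  110.8]
-62 82 618 [113.3 116.4 120.2 127. ]
-62 94 242 [127.5 128.5 129.3 130.9]
-62 106 273 [131.1 131.7 132.6 134.1]
-62 118 286 [134.2 134.9 135.6 137.2]
-62 130 260 [137.3 138.  138.8 140.4]
-62 142 70 [140.1 140.5 140.8 141.5]
40 70 1114 [ 70.7  81.4  89.2 110.3]
40 82 629 [112.3 115.6 119.4 126.3]
40 94 362 [ 88.6  90.5 127.9 130.1]
40 106 468 [ 90.9  92.7 130.6 133.2]
40 118 558 [ 94.1  97.1 133.8 136.4]
40 130 353 [136.6 137.5 138.3 139.8]
40 142 90 [139.5 139.9 140.2 140.6]
62 70 161 [ 70.9  82.6  85.9 110.4]
62 82 233 [ 85.1 107.3 114.6 125.2]
62 94 245 [ 88.1 103.5 115.2 129.5]
62 106 322 [ 90.9  93.7 113.9 132.6]
62 118 447 [ 94.4  98.7 111.7 135.2]
62 130 455 [ 98.  104.9 118.1 138.6]
62 142 450 [101.  106.3 117.1 139.1]
62 154 425 [103.9 107.3 116.2 132.4]
62 166 391 [107.  109.1 114.7 128. ]
62 178 335 [109.8 111.6 114.7 124.2]
62 190 243 [112.8 114.1 115.1 119.7]
```

View pics/w3.png

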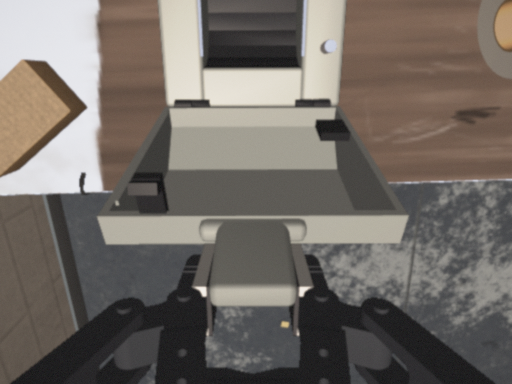

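The wrist view shows the lid's underside leaning back. Its rim slope gives an angle of about 1.823 rad, essentially on the rest at 1.83. The pin's top is at pixel (330,46). I'll release and go to the roll.

Request:
jog_arm(series=[[[0, 0, 0], [0, 0, 0], 0.5], [[0, 0, 0], [0, 0, 0], 0.7], [[0, 0, 0], [0, 0, 0], 0.7], [[0, 0, 2], [0, 0, 0], 0.7], [[0, 0, 5], [0, 0, 0], 0.7], [[-2, 2, 8], [0, 0, 0], 1], [[-6, 8, 8], [0, 0, 8], 1], [[-10, 14, 8], [0, 0, 15], 1], [[-12.3, 20, 6], [0, 0, 15], 1], [[-12.3, 24.3, 3], [0, 0, 15], 1], [[-12.3, 24.3, 0], [0, 0, 15], 1], [[-12.3, 24.3, 0], [0, 0, 15], 1]])

```text
time: 14.9
tool_pos: [596.9, 174.3, 197.2]
tcp_rot: [180.0, -0.2, -166.7]
force: [-0.3, -0.2, 0.2]
gripper_width: 1.0
grasp_force: 0.0
```

Run:
```python
from h import *
o=r.get_obs();print(o['tool_pos'],o['tcp_rot'],o['force'])
p,d,c=snap('wrist','w4.png');P=pts(d,c)
hsv=cv2.cvtColor(p,cv2.COLOR_RGB2HSV)
m=(p.min(-1)>110)&(hsv[...,1]<70)&(P[...,2]>10)&(P[...,2]<100)&(abs(P[...,0]-598)<70)&(abs(P[...,1]-174)<70)
nb,l,s,ce=cv2.connectedComponentsWithStats(m.astype(np.uint8));i=1+np.argmax(s[1:,4]);m=l==i
k=np.ones((3,3));g=(cv2.dilate(d,k)-cv2.erode(d,k)<15)
print(s[i],ce[i]);box=lambda Q:cv2.minAreaRect(Q[:,:2].astype(np.float32))
Q=P[m&g]
for lo in(20,50,65,75): t=Q[Q[:,2]>lo];print(lo,len(t),box(t))
print(np.percentile(Q[:,2],[90,99]))
# circle fit in plane normal to axis: least squares for cylinder about 103 deg
for th in (101,103,105):
    u=np.array([-np.sin(np.radians(th)),np.cos(np.radians(th))]) # perp
    t=Q[Q[:,2]>45];x=t[:,:2]@u;A=np.c_[2*x,2*t[:,2],np.ones(len(t))];s_,res,*_=np.linalg.lstsq(A,x**2+t[:,2]**2,rcond=None)
    ax=np.array([np.cos(np.radians(th)),np.sin(np.radians(th))]);w=t[:,:2]@ax;mid=(np.percentile(w,1)+np.percentile(w,99))/2
    print(th,res,'c',s_[0]*u+mid*ax,'z',s_[1],'r',np.sqrt(s_[2]+s_[0]**2+s_[1]**2),'width',np.ptp(np.percentile(w,[1,99])))
# scene: lid angle check & pin
z=cv2.imread('pics/w3.png')
```

```text
[596.94197709 174.28398846 197.17295412] [ 179.96430093   -0.22573671 -166.6974343 ] [-0.31059407 -0.21650614  0.20522961]
[ 210  129   81   91 7142] [250.17614114 173.86866424]
20 6570 ((593.6654052734375, 172.24334716796875), (75.16887664794922, 62.37894821166992), 13.277729034423828)
50 6513 ((593.6654052734375, 172.24334716796875), (75.16887664794922, 62.37894821166992), 13.277729034423828)
65 5768 ((596.5318603515625, 172.91976928710938), (69.27857208251953, 62.37894821166992), 13.277729988098145)
75 4466 ((597.1979370117188, 173.07545471191406), (53.73725128173828, 62.387184143066406), 13.255489349365234)
[83.773427   84.83156871]
101 [23385636.04204944] c [597.83477916 172.73013564] z 42.1315607201891 r 41.84099009811335 width 61.53924688038374
103 [15442916.14450256] c [597.75062526 173.25352681] z 42.04606751869096 r 41.92150671225702 width 61.065775893725984
105 [17887960.08900021] c [597.66934284 173.51869856] z 42.06899763814772 r 41.901755310573634 width 61.23909036473849
```

View pics/w4.png

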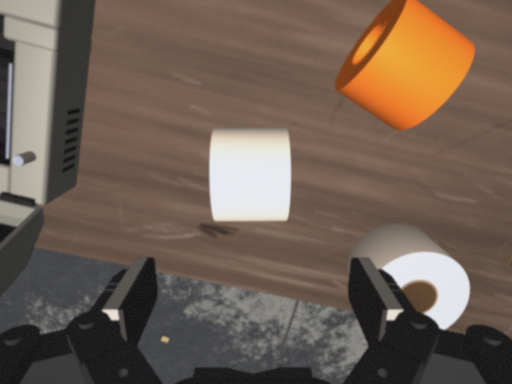

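The wrist view shows the white roll at (250,174) and the pin at (22,158). The cylinder fit puts its centre at (597.8, 173.2, 42) with the axis at 103.3°, aligned with the jaw.

Request:
jog_arm(series=[[[0.1, -0.1, -5], [0, 0, 0], 1], [[0.1, -0.1, -9], [0, 0, 0], 1], [[0.1, -0.1, -12], [0, 0, 0], 1], [[0.1, -0.1, -14], [0, 0, 0], 1], [[0.1, -0.1, -14.9], [0, 0, 0], 1], [[0.1, -0.1, -14.9], [0, 0, 0], 1], [[0.1, -0.1, -14.9], [0, 0, 0], 0.9], [[0.1, -0.1, -14.9], [0, 0, 0], 0.8], [[0.1, -0.1, -14.9], [0, 0, 0], 0.65], [[0.1, -0.1, -14.9], [0, 0, 0], 0.6], [[0.1, -0.1, -14.9], [0, 0, 0], 0.6]])

```text
time: 16.32
tool_pos: [600.4, 172.7, 51.7]
tcp_rot: [-180.0, 0.1, -166.8]
force: [-0.5, 0.8, 5.2]
gripper_width: 0.743
grasp_force: 66.4
```

Run:
```python
from h import *
# pin and well from w3/w4 rays at z=75 : w4 calibration needs that pose, so use scene now
p,d,c=snap('scene','s5.png');P=pts(d,c)
ax=np.array([np.cos(np.radians(-2)),np.sin(np.radians(-2))]);ay=np.array([-ax[1],ax[0]])
L=np.dstack([(P[...,:2]-[578.5,-64.2])@ax,(P[...,:2]-[578.5,-64.2])@ay,P[...,2]])
q=L[140:260,150:280].reshape(-1,3)
s=q[(q[:,0]>-60)&(q[:,0]<80)&(q[:,1]>30)&(q[:,1]<72)&(q[:,2]>69)&(q[:,2]<95)];print('pin',s.round())
# rim: points at 58..70
s=q[(abs(q[:,2]-64)<5)&(q[:,0]>-115)&(q[:,0]<90)&(abs(q[:,1])<80)]
print(cv2.minAreaRect(s[:,:2].astype(np.float32)))
l=q[(q[:,2]>90)&(q[:,0]>80)&(abs(q[:,1])<75)];print('lid',len(l),l.max(0))
```

```text
pin [[-59.  47.  69.]
 [-59.  60.  70.]
 [-56.  63.  70.]
 [-43.  51.  69.]
 [-42.  57.  69.]
 [-23.  41.  71.]
 [-35.  62.  70.]
 [-40.  67.  70.]
 [-14.  40.  70.]
 [-25.  61.  70.]
 [ -6.  41.  69.]
 [ -0.  42.  71.]
 [ -5.  47.  70.]
 [-14.  66.  71.]
 [  1.  52.  70.]
 [  8.  49.  69.]
 [ 19.  53.  69.]
 [ 38.  44.  73.]
 [ 35.  45.  70.]
 [ 33.  48.  71.]
 [ 34.  54.  80.]
 [ 30.  54.  74.]
 [ 42.  42.  69.]
 [ 40.  55.  82.]
 [ 39.  58.  85.]
 [ 37.  62.  87.]
 [ 41.  55.  78.]
 [ 39.  58.  78.]
 [ 37.  61.  79.]
 [ 41.  59.  74.]
 [ 38.  61.  73.]
 [ 40.  62.  70.]
 [ 66.  41.  70.]
 [ 78.  42.  69.]
 [ 80.  48.  72.]
 [ 63.  68.  69.]
 [ 76.  57.  69.]
 [ 77.  63.  72.]]
((-13.45562744140625, 2.6862106323242188), (200.73423767089844, 141.2173614501953), 0.3911975622177124)
lid 798 [150.84854272  73.18515453 245.77947136]
```

Request:
jog_arm(series=[[[0, 0, 1], [0, 0, 0], 0.6], [[0, 0, 3], [0, 0, 0], 0.6], [[0, 0, 7], [0, 0, 0], 0.6], [[0, 0, 12], [0, 0, 0], 0.6], [[0, -4, 15], [0, 0, -5], 0.6], [[-3, -9, 15], [0, 0, -10], 0.6], [[-7, -14, 15], [0, 0, -15.3], 0.6], [[-9, -19, 15], [0, 0, -15.3], 0.6], [[-9, -23.7, 15], [0, 0, -15.3], 0.6], [[-9, -23.7, 15], [0, 0, -15.3], 0.6], [[-9, -23.7, 15], [0, 0, -15.3], 0.6], [[-9, -23.7, 15], [0, 0, -15.3], 0.6]])

```text
time: 17.88
tool_pos: [509.7, -63.4, 200.9]
tcp_rot: [180.0, 0.0, 178.0]
force: [-0.1, -0.4, -3.3]
gripper_width: 0.737
grasp_force: 67.5
```

Run:
```python
from h import *
o=r.get_obs();print(o['tool_pos'],o['tcp_rot'],o['force'],o['gripper_width'])
p,d,c=snap('wrist','w6.png');np.savez('w6.npz',p=p,d=d,**{k:np.array(v) for k,v in c.items()})
P=pts(d,c);Q=P.reshape(-1,3)
s=Q[(Q[:,2]>58)&(Q[:,2]<70)&(abs(Q[:,0]-570)<120)&(abs(Q[:,1]+63)<85)]
print('rim',cv2.minAreaRect(s[:,:2].astype(np.float32)),np.median(s[:,2]))
v=Q[(Q[:,2]>100)&(Q[:,0]<560)];print(len(v),v.min(0),v.max(0))
```

```text
[509.69520545 -63.44013736 200.93939195] [1.79985280e+02 1.35569561e-02 1.77987627e+02] [-0.13761433 -0.36195558 -3.33536601] 0.7368853606800547
rim ((576.299560546875, -64.69514465332031), (140.224365234375, 219.27169799804688), 88.20806884765625) 63.31310822898405
56235 [ 425.76233695 -128.12079589  182.04122838] [538.81566439   2.85053253 342.72936629]
```

View pics/w6.png

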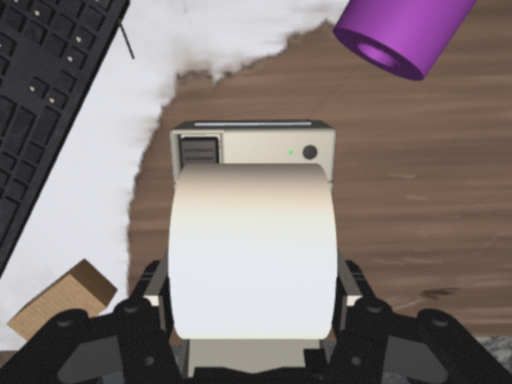

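The wrist view shows the roll held square in the jaws at (252,250), above the printer deck, with the button at (199,150). I'll fit the held roll and the printer edges.

Run:
```python
from h import *
z=np.load('w6.npz');p,d=z['p'],z['d'];c={k:z[k] for k in('fx','fy','cx','cy','R','t')};P=pts(d,c)
k=np.ones((3,3));g=(cv2.dilate(d,k)-cv2.erode(d,k)<15)
m=np.zeros(d.shape,bool);m[170:335,185:322]=1
t=P[m&g];th=88.0;u=np.array([np.sin(np.radians(th)),-np.cos(np.radians(th))]);ax=np.array([np.cos(np.radians(th)),np.sin(np.radians(th))])
x=t[:,:2]@u;A=np.c_[2*x,2*t[:,2],np.ones(len(t))];s=np.linalg.lstsq(A,x**2+t[:,2]**2,rcond=None)[0]
m[170:335,150:350]=1;w=P[m&g&(P[...,2]>200)&(p.min(-1)>120)][:,:2]@ax;w=np.percentile(w,[1,99]);print('w',w)
print('roll c',s[0]*u+w.mean()*ax,'z',s[1],'r',np.sqrt(s[2]+s[0]**2+s[1]**2),'top',np.percentile(t[:,2],99))
Q=P[(abs(P[...,2]-64)<6)&g&(abs(P[...,1]+64)<75)&(P[...,0]<540)&(P[...,0]>440)]
print('front x',np.percentile(Q[:,0],[0.3,1,3]),'y',np.percentile(Q[:,1],[.5,99.5]),Q[:,0].mean())
b=(p.max(-1)<75)&(abs(P[...,2]-66)<10)&(abs(P[...,0]-490)<30)&(abs(P[...,1]+106)<25)
v,uu=np.nonzero(b);ce=((uu.min()+uu.max())/2,(np.percentile(v,2)+np.percentile(v,98))/2);print('button',b.sum(),ce,ray(*ce,68.5,c))
```

```text
w [-76.59629172 -14.28534318]
roll c [507.35541607 -63.18575718] z 191.39469131382515 r 41.76137375740389 top 233.87207399152376
front x [465.6164808  466.1903217  467.39509914] y [-129.82658221    5.83419562] 481.6681601979286
button 409 (np.float64(197.0), np.float64(150.5)) [ 482.94984863 -107.82702694   68.5       ]
```

Request:
jog_arm(series=[[[3, -0.1, 0], [0, 0, 0], 0.6], [[6, -0.2, 0], [0, 0, 0], 0.6], [[7.8, -0.2, -2], [0, 0, 0], 0.6], [[7.8, -0.2, -5], [0, 0, 0], 0.6], [[7.8, -0.2, -7], [0, 0, 0], 0.6], [[7.8, -0.2, -8], [0, 0, 0], 0.6], [[7.8, -0.2, -8], [0, 0, 0], 0.6], [[7.8, -0.2, -8], [0, 0, 0], 0.6]])

```text
time: 18.92
tool_pos: [588.2, -66.6, 121.8]
tcp_rot: [-180.0, 0.1, 177.9]
force: [-0.4, -0.0, -3.2]
gripper_width: 0.74
grasp_force: 67.4
```

Run:
```python
from h import *
p,d,c=snap('wrist','w7.png');P=pts(d,c);L=P
k=np.ones((3,3));g=(cv2.dilate(d,k)-cv2.erode(d,k)<15)
o=r.get_obs();print(o['tool_pos'],o['force'])
m=g&(abs(P[...,2]-64)<5)&(abs(P[...,1]+65)<80)&(abs(P[...,0]-570)<115)
Q=P[m];print('front',np.percentile(Q[:,0],[.3,1]))
for lo,hi in((-115,-85),(-85,-45),(-45,-15)):
    s=Q[(Q[:,1]>lo)&(Q[:,1]<hi)];print(lo,len(s),np.percentile(s[:,0],[.5,5,95,99.5]))
p2=cv2.resize(p[90:330,120:400],None,fx=2.5,fy=2.5);cv2.imwrite('pics/c7.png',p2[:,:,::-1])
```

```text
[588.20850577 -66.67233528 121.85676653] [ 0.16949646  0.1936273  -1.93681513]
front [467.20093198 468.29320806]
-115 5608 [466.96485964 469.11264554 549.31598323 562.67439718]
-85 6765 [468.16437285 470.33570706 514.2698946  523.22009402]
-45 6780 [469.30926414 472.19364141 551.14853577 568.53113869]
```

View pics/c7.png

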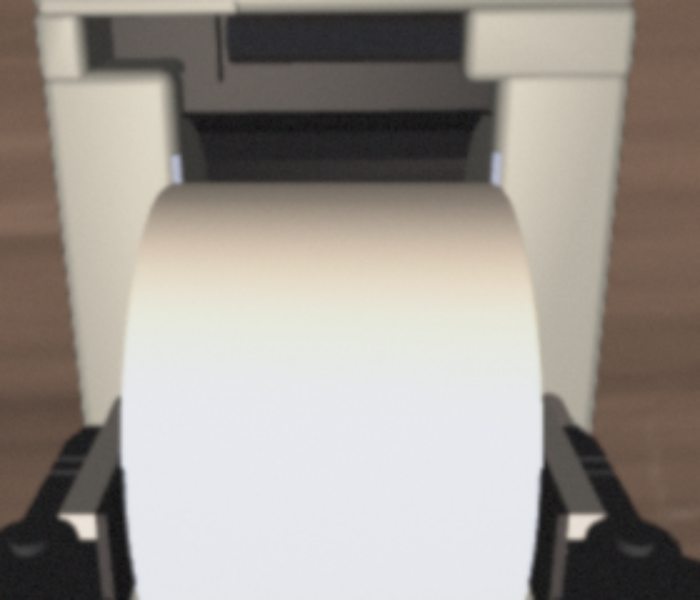

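The crop shows the roll over the well: the front lip is at crop (335,113), and the side walls are at about (180,160) and (497,160). I'll turn these into positions.

Run:
```python
from h import *
c=r.calibration('wrist')
for n,u,v in(('lip',335,113),('R',178,130),('L',498,130),('R2',183,170),('L2',492,170),('rimR',62,250),('rimL',613,250)):
    print(n,ray(120+u/2.5,90+v/2.5,64,c).round(1))
```

```text
lip [538.  -63.6  64. ]
R [ 540.7 -101.1   64. ]
L [543.5 -24.9  64. ]
R2 [ 550.5 -100.8   64. ]
L2 [553.2 -26.1  64. ]
rimR [ 569.8 -133.    64. ]
rimL [574.9   4.7  64. ]
```

Request:
jog_arm(series=[[[-0.07, 0.18, -1], [0, 0, 0], 0.6], [[-0.07, 0.18, -2], [0, 0, 0], 0.6], [[-0.07, 0.18, -3], [0, 0, 0], 0.6], [[-0.07, 0.18, -3.8], [0, 0, 0], 0.6], [[-0.07, 0.18, -4.4], [0, 0, 0], 0.6], [[-0.07, 0.18, -4.7], [0, 0, 0], 0.6], [[-0.07, 0.18, -4.7], [0, 0, 0], 0.6]])

```text
time: 19.85
tool_pos: [586.8, -64.6, 73.5]
tcp_rot: [180.0, -0.0, 177.9]
force: [0.3, 1.1, -2.8]
gripper_width: 0.741
grasp_force: 67.4
```

Request:
jog_arm(series=[[[0, 0, -0.15], [0, 0, 0], 0.6], [[0, 0, -0.3], [0, 0, 0], 0.6], [[0, 0, -0.45], [0, 0, 0], 0.6], [[0, 0, -0.5], [0, 0, 0], 0.6], [[0, 0, -0.5], [0, 0, 0], 0.6]])

```text
time: 20.48
tool_pos: [586.9, -64.6, 68.5]
tcp_rot: [180.0, -0.0, 177.9]
force: [0.3, -0.7, -2.6]
gripper_width: 0.735
grasp_force: 67.4
```

Request:
jog_arm(series=[[[0, 0, -0.08], [0, 0, 0], 0.6], [[0, 0, -0.15], [0, 0, 0], 0.6], [[0, 0, -0.15], [0, 0, 0], 0.6]])

```text
time: 20.85
tool_pos: [587.1, -64.7, 67.4]
tcp_rot: [-180.0, 0.0, 177.9]
force: [-0.4, 1.3, 1.1]
gripper_width: 0.741
grasp_force: 67.9
```

The roll has touched bottom at the expected height. Releasing.

Request:
jog_arm(series=[[[0, 0, -0.03], [0, 0, 0], 0.6], [[0, 0, -0.03], [0, 0, 0], 0.8], [[0, 0, -0.03], [0, 0, 0], 0.9], [[0, 0, -0.03], [0, 0, 0], 0.9], [[0, 0, 1], [0, 0, 0], 0.9], [[0, 0, 3], [0, 0, 0], 0.9], [[0, 0, 6], [0, 0, 0], 0.9], [[-2, 0, 10], [0, 0, 0], 0.9], [[-6, 0, 13], [0, 0, 0], 0.9], [[-9, 0, 14], [0, 0, 0], 0.9], [[-9, 0, 14], [0, 0, 0], 0.9], [[-9, 0, 14], [0, 0, 0], 0.9]])

```text
time: 22.35
tool_pos: [497.5, -64.8, 207.8]
tcp_rot: [-180.0, 0.1, 177.9]
force: [-0.3, 0.1, 0.1]
gripper_width: 0.902
grasp_force: 0.0
```

Run:
```python
from h import *
p,d,c=snap('wrist');P=pts(d,c);o=r.get_obs();print(o['tool_pos'],o['force'],o['time'])
k=np.ones((3,3));g=(cv2.dilate(d,k)-cv2.erode(d,k)<15)
t=P[g&(P[...,2]>72)&(P[...,2]<106)&(abs(P[...,0]-585)<45)&(abs(P[...,1]+65)<36)]
th=np.radians(88);u=np.array([np.sin(th),-np.cos(th)])
x=t[:,:2]@u;A=np.c_[2*x,2*t[:,2],np.ones(len(t))];s=np.linalg.lstsq(A,x**2+t[:,2]**2,rcond=None)[0]
print('roll',s[:2],np.sqrt(s[2]+s[0]**2+s[1]**2),'y',np.percentile(t[:,1],[1,99]),'top',np.percentile(t[:,2],99))
q,e,f=snap('scene');im=np.hstack([cv2.resize(p,(400,300)),cv2.resize(q[120:240,150:310],(400,300))]);cv2.imwrite('pics/c8.png',im[:,:,::-1])
```

```text
[497.38742936 -64.71599357 207.26622207] [ 0.32477176 -0.13873132  0.45659414] 22.4
roll [586.70512155  57.83903179] 41.69345341555806 y [-94.08578953 -33.22666771] top 100.27043557666748
```

View pics/c8.png

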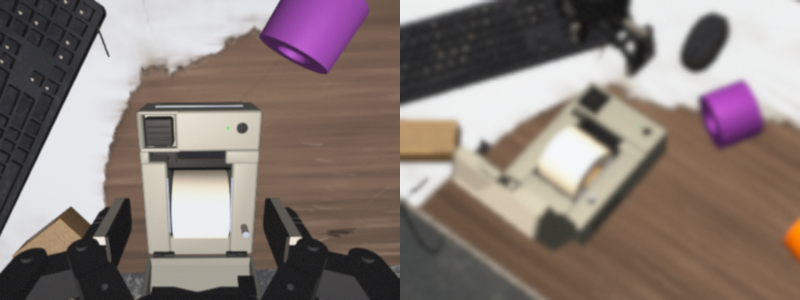

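The last view shows the roll seated in the well (left panel at (200,200)), with its centre at z of about 58 and top at 100. The lid is resting open, and the gripper is clear of everything.

```bash
python3 -c "
from station import r
print(r.close_job())"
```

```text
the job is handed in; nothing more can be done
None
```

The job is handed in at about 22 s: I pressed the button with about 8 N, swung the lid back to its rest (about 1.82 rad) and left it open, and seated the small white roll in the well; I didn't touch anything else on the bench.

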